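Lock a painted figure in a cam-operated holding jig

TASK

Stand the figure upright in the blue holding jig, in the open nest between the red jaw and the vee. Then turn the crank counter-clockwise (seen from above), by feel, over the hump until the brass follower rests in the cam's flat, so that the jaw locks the figure home in the vee, and let go. Turn gently, never forcing the crank into its red stop block, and leave the paint pots where they are.

Things in the scene. Friction and masses are not known exactly. Their poses are not given: they have to be found in the camera images.
- figure_mid (a point): Loose figure, 64 mm tall, 70 g: round black base 40 mm across and 6 mm thick, an upright round body 18 mm across (to 50 mm above the base's underside; its lowest 12 mm carry look-only scenery), a small head. This point is its centre, 32 mm above the base's underside: grip the body across here. It stands on the table.
- nest (a point): On top of the jig's blue bed (12 mm above the table): where the middle of the figure's base lies when home. x axis: from the cam shaft to the vee, the jaw's travel; z up. The vee's two aluminium walls, 14 mm high, faces at 45 degrees to x, lie on the +x side. Stand the figure 2 to 7 mm short of here (towards -x); the closing jaw slides it home.
- jaw_face (a point): Middle of the red jaw's face, which looks to the nest; jaw 40 mm wide, 8 mm thick, top 15.5 mm above the bed. When open the face is 31 mm from the nest point (the base has a radius of 20 mm). Sprung on the follower's end, it follows it until it meets the figure's base.
- shaft (a point): On the vertical cam shaft's axis, 90 mm above the table, 140 mm from the nest; x axis to the nest, z up. The jig is fixed to the table; its place and yaw vary. Seen from above under the crank arm, the steel cam has a yellow flat 24 mm wide, with a roller at each end; the brass follower is on its nest side.
- knob_mid (a point): Centre of the orange crank knob, 90 mm above the table, 60 mm from the shaft axis: an upright cylinder 20 mm across, from 62 to 111 mm above the table, free to spin; the arm below it ends 60 mm up. Push or grip it; counter-clockwise closes. It is clamped to the cam shaft at a chance angle, so its place does not tell where the flat is: 1.5 to 2.8 rad ahead.
- follower (a joint): Travel of the brass follower from the cam to the nest, m: 0 open, about 0.015 on the hump, about 0.0128 in the flat. The crank first turns freely, then against springs (3 to 8 N at the knob, then fading to nothing at the hump, 0.39 rad before the flat's middle). Past it the crank jumps ahead into the flat and stays. Let go before it, it springs back.
- stop (a joint): Yield, m, of the red spring-backed stop block beside the cam (30 mm from the shaft), 0 untouched. A lug on the cam meets it 0.12 rad past the flat's middle. It yields from about 10 N at the knob; 1.5 mm (about 17 N) counts as forced. A job done well leaves it untouched.
- pot_blue_mid (a point): Loose blue paint pot with white cap, 34 mm in diameter, 55 mm tall, a bystander; this point is its centre.
- pot_green_mid (a point): Loose green paint pot, same size, a bystander; its centre.
- pot_yellow_mid (a point): Loose yellow paint pot, same size, a bystander; its centre.
Not all that is in view belongs to the job. Leave any orange look-alike of the part that bears figure_mid alone.

How it is judged:
On the way:
1. the figure stands upright in the nest, free of the gripper, with the jaw still open (horizontal distance between figure_mid and nest below 0.012 m and height (world z) of figure_mid below 0.048 m and angle between figure_mid's own z axis and vertical below 0.1 rad and contact force between the fingers and figure below 0.1 N and value of joint follower below 0.006 m), for 0.2 s.
At the end, for the whole second after the job is handed in: The follower rests in the cam's flat (travel 11.5 to 14 mm, at rest), the figure stands upright (within 0.1 rad) on the jig's bed, home in the vee (within 3 mm of the nest point) (value of joint follower between 0.0115 and 0.014 m and velocity of joint follower between -0.005 and 0.005 m/s and horizontal distance between figure_mid and nest below 0.003 m and height (world z) of figure_mid below 0.048 m and angle between figure_mid's own z axis and vertical below 0.1 rad); the robot touches nothing.
It fails at once if the crank is forced into its stop: the stop block is pushed in by more than 1.5 mm (value of joint stop above 0.0015 m).
It fails at once if a paint pot is moved more than 30 mm (distance of any of pot_blue_mid, pot_green_mid, pot_yellow_mid from where it was at the start of the episode above 0.03 m).
It also fails if it takes over 72 s, if anything falls off the work surface, if the arm or the gripper's body presses on something with over 40 N, if the wrist force passes 120 N, or if a joint passes its speed limit or range.

ROBOT

A 6-joint arm with a two-finger parallel gripper is mounted at the origin on the work surface. World frame = base frame: x ahead of the robot, y to its left, z up, the work surface at z = 0. Lengths are in m, angles in rad, forces in N, time in s.
With the tool pointing down it reaches from about 0.35 to 0.875 m from the base axis. Payload 4.2 kg.
Tool frame: the origin (TCP) lies at the very end of the fingers, on their centre line; the grasp point (between the pads) lies 19 mm behind it; z points along the fingers, y is the line along which they close (so a half turn about z gives the same grasp; the last joint's range is limited). The gripper opens to 85 mm and grips with 20 to 120 N. Pads are 22 mm wide; open, the fingers measure 114 mm over their backs; the gripper's body (76 mm by 85 mm) begins 54 mm behind the grasp point. The pads swing forward as they close: fully open they stand 13 mm farther back than shut.
Start: joints at [-0.889, 0.385, 0.008, 0, -1.194, -0.259], TCP at [0.256, -0.57, 0.231] pointing down, gripper open.
Joint ranges: [-3.14, 3.14], [-1.21, 2.06], [-1.07, 1.41], [-3.16, 2.05], [-2.99, -0.16], [-3.1, 3.1]. Speed limits (rad/s): [2.79, 2.79, 3.14, 3.14, 3.14, 3.14].

INTERFACE

Orientations are given as a rotation vector (axis times angle).
In Python, from cell import env gives the robot as it stands. Calls block until the motion is done:
- env.move_to(position, orientation): joint-space move of the TCP to a pose.
- env.move_straight(position, rot=None, feed=0.15, f_stop=None): straight line of the TCP; rot=None keeps the orientation; feed is the mean speed in m/s. With f_stop (N) it stops when the force on the tool has changed by that much, and returns True; else False.
- env.goto_joints(angles): joint-space move.
- env.command_gripper(opening, force=None): opening from 0.0 (shut) to 1.0 (fully open); force is the grip in N (None keeps the last); returns when the fingers have stopped.
- env.dwell(seconds).
- env.ik(position, orientation): joint angles nearest the present ones, or None.
- env.sense(): the state.
- env.snapshot(name): name is "side" or "top"; returns a dict with "color" (400x640x3 uint8, red, green, blue), "mtx" (3x3 intrinsics, pixels), "k1" (the pictures are not rectified: a ray, as slopes to the right and down, at radius r is drawn at 1 + k1 r^2 times it, then the intrinsics apply), "rvec" (rotation vector, rad) and "tvec" (3), from world to camera coordinates, as OpenCV has them. Camera axes: x right, y down, z forward; pixel columns grow to the right and rows downward; lengths in m; the calibration is good to about 2 mm. A picture is of the moment at which its call begins. There is no depth.
A pose or a line that the arm cannot do raises env.MotionError and nothing moves.
- env.finish_job(): hands the job in; it is judged then, once.
The state is a dict: "time": time; "joints": joint angles; "joint_vel": joint speeds; "joint_efforts": joint torques, N m; "position": TCP position; "ee_rot": TCP orientation; "ft_force": force on the tool from outside, world axes, zero at the start; "wrist_torque": the same for the moment, N m; "gripper_width": opening from 0.0 (shut) to 1.0 (fully open); "finger_force": force on a finger pad.
Only numpy, scipy, OpenCV 4.12 (cv2) and the standard library are available. Lean on these libraries where they do the work, as an engineer would, in place of code of your own. Each camera call takes 0.05 s, during which the arm holds its last target. There are 200 camera calls.

## Working session

There is one attempt and no reset: what is moved stays moved. The work goes in short steps, each a Python script; the robot and the scene stay as the last script left them, time stands still between calls to the robot, and variables do not carry over. Pictures are saved under pics/ and viewed, at most 10 in all, crops included, and the job is handed in when it is done.

```bash
mkdir -p pics; ls
python3 - <<'E'
from cell import env
import cv2
for n in("top","side"):
    s=env.snapshot(n); cv2.imwrite(f"pics/{n}0.png",s["color"][:,:,::-1]); print(n,s["mtx"].tolist(),s["k1"],s["rvec"],s["tvec"])
E
```

```text
pics
top [[377.09023227069446, 0.0, 312.4436980214867], [0.0, 377.09023227069446, 196.1033806423066], [0.0, 0.0, 1.0]] -0.001664325725660802 [ 2.12872765 -2.17343906  0.13306923] [0.07278884 0.64794353 0.66962969]
side [[411.8578642011172, 0.0, 323.28393083501516], [0.0, 411.8578642011172, 205.71141283001836], [0.0, 0.0, 1.0]] -0.10618671621144118 [ 0.31429847 -2.60876474  1.45711584] [0.60191892 0.12505475 0.86798339]
```

View pics/top0.png

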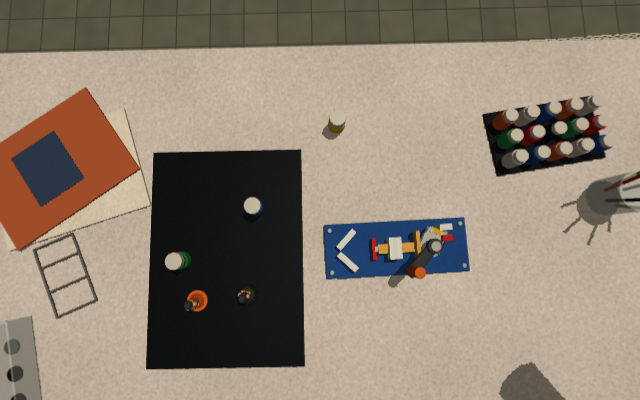

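View pics/side0.png

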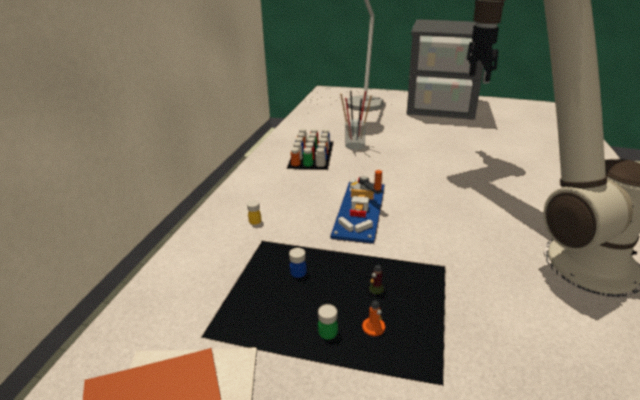

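The top view shows the jig (blue) around (396,248), with the vee on its left (347,250), the jaw at (374,249) and the knob at (418,272). The real figure is at (246,296) and the orange look-alike at (197,300). I'll zoom in next.

```bash
cat > h.py <<'E'
from cell import env
import cv2, numpy as np
from scipy.spatial.transform import Rotation as R
def ray(s,uv):
    d=cv2.undistortPoints(np.array([[uv]],float),s["mtx"],np.array([s["k1"],0,0,0,0.]))[0,0]
    M=R.from_rotvec(s["rvec"]).as_matrix()
    return -M.T@s["tvec"], M.T@np.array([*d,1])
def onz(s,uv,z):
    c,d=ray(s,uv); return (c+d*(z-c[2])/d[2])
def proj(s,p):
    return cv2.projectPoints(np.array([p],float),s["rvec"],s["tvec"],s["mtx"],np.array([s["k1"],0,0,0,0.]))[0][0,0]
def meet(a,ua,b,ub):
    c,d=ray(a,ua); e,f=ray(b,ub)
    t=np.linalg.lstsq(np.c_[d,-f],e-c,rcond=None)[0]
    p,q=c+d*t[0],e+f*t[1]; return (p+q)/2, np.linalg.norm(p-q)
E
python3 - <<'E'
import cv2,numpy as np
t=cv2.imread("pics/top0.png");s=cv2.imread("pics/side0.png")
a=cv2.resize(t[208:288,315:475],None,fx=5,fy=5,interpolation=cv2.INTER_CUBIC)[:,:800]
cv2.imwrite("pics/c1.png",a)
b=cv2.resize(t[265:325,170:270],None,fx=4,fy=4,interpolation=cv2.INTER_CUBIC)
c=cv2.resize(s[160:250,325:395],None,fx=4,fy=4,interpolation=cv2.INTER_CUBIC)
e=cv2.resize(s[255:325,345:395],None,fx=4,fy=4,interpolation=cv2.INTER_CUBIC)
m=np.zeros((600,800,3),np.uint8); m[:240,:400]=b; m[:360,400:680]=c; m[240:520,:200]=e
cv2.imwrite("pics/c2.png",m)
E
```

```text
(no output)
```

View pics/c1.png

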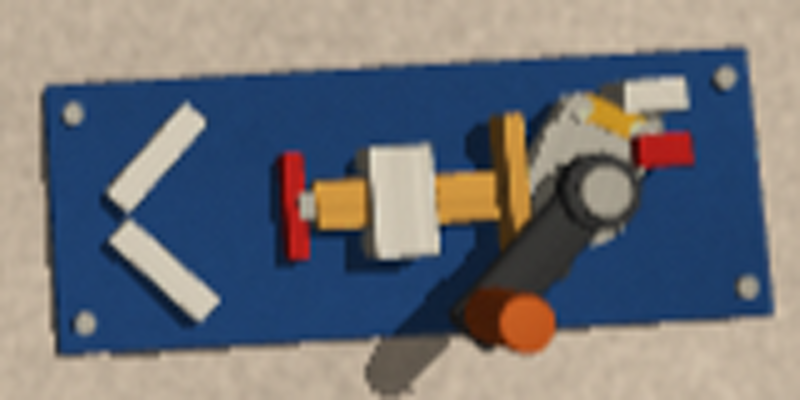

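View pics/c2.png

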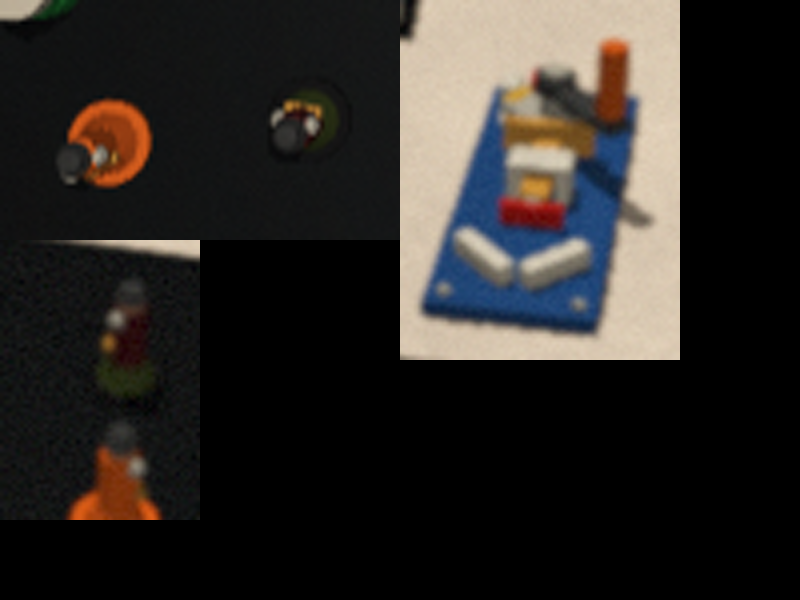

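Crop 1 is the top view at 5x, offset (315,208). It shows the bed corners (43,87), (745,47), (773,315) and (57,355), the vee walls, the red jaw, the hub top (607,193) and the knob top (527,322). Crop 2 shows the figure standing with its black base centred near top pixel (248,294) and its head near (242,299). In the side view its head is near (377,268).

```bash
cat > m1.py <<'E'
from h import *
s=env.snapshot("top"); q=env.snapshot("side")
C=lambda x,y:(315+(x+.5)/5-.5,208+(y+.5)/5-.5)
c=[onz(s,C(*p),.012)[:2] for p in[(43,87),(745,47),(773,315),(57,355)]]
print("bed size",[np.linalg.norm(c[i]-c[(i+1)%4]).round(4) for i in range(4)])
ax=(c[0]-c[1])+(c[3]-c[2]); ax/=np.linalg.norm(ax); ay=np.array([-ax[1],ax[0]])
print("ax",ax,"yaw",np.arctan2(ax[1],ax[0])); mid=sum(c)/4; print("mid",mid)
sc=[onz(s,C(*p),.013)[:2] for p in[(73,113),(724,77),(748,288),(85,323)]]
a2=(sc[0]-sc[1])+(sc[3]-sc[2]); print("yaw screws",np.arctan2(a2[1],a2[0]),"mid",sum(sc)/4)
# white walls: masked in the vee area
hsv=cv2.cvtColor(s["color"],cv2.COLOR_RGB2HSV); m=((hsv[...,1]<70)&(hsv[...,2]>130)).astype(np.uint8); m[:,:334]=0; m[:,362:]=0; m[:226]=0; m[275:]=0
n,l,st,ce=cv2.connectedComponentsWithStats(m)
for i in range(1,n):
    if st[i,4]<30: continue
    p=np.argwhere(l==i)[:,::-1]; w=np.array([onz(s,x,.026)[:2] for x in p],np.float32)
    r=cv2.minAreaRect(w); print("wall",st[i,4],w.mean(0),r, "local",(w.mean(0)-mid)@ax,(w.mean(0)-mid)@ay)
hub=onz(s,C(607,193),.075); kn=onz(s,C(527,322),.111)
for nm,p in(("hub",hub),("knob",kn)): print(nm,p,"local",(p[:2]-mid)@ax,(p[:2]-mid)@ay)
print("hub 2view",meet(s,C(607,193),q,(325+157/4,160+75/4)),"knob",meet(s,C(527,322),q,(325+213/4,160+43/4)))
for p in[(277,155),(290,262)]:
    j=onz(s,C(*p),.0275)[:2]; print("jaw top face",j,(j-mid)@ax,(j-mid)@ay)
for p in[(200,118),(215,303)]: pass
print("fig base",onz(s,(170+312.5/4-.4,265+116.5/4-.4),.006),"head",onz(s,(170+289.5/4-.4,265+137/4-.4),.062), meet(s,(170+289.5/4-.4,265+137/4-.4),q,(345+130/4,255+52/4)))
E
python3 m1.py
```

```text
bed size [np.float64(0.2742), np.float64(0.1029), np.float64(0.2746), np.float64(0.1026)]
ax [-0.0355088   0.99936936] yaw 1.60631259160722
mid [ 0.5496365  -0.09892774]
yaw screws 1.6039680797868394 mid [ 0.54973159 -0.09988157]
wall 155 [ 0.56783915 -0.00280207] ((0.567825198173523, -0.002881007269024849), (0.012045745737850666, 0.04647781327366829), 46.719825744628906) local 0.09541869632255148 -0.02160447693065817
wall 161 [ 0.5256275  -0.00435061] ((0.5256878137588501, -0.004319038242101669), (0.04544450342655182, 0.012174626812338829), 46.9742546081543) local 0.09537001110056934 0.020635541711606125
hub [ 0.55118727 -0.15725261  0.075     ] local -0.05834315773488919 0.0005212521099210286
knob [ 0.50967651 -0.1167576   0.111     ] local -0.016399685540935606 0.040567902209734795
hub 2view (array([ 0.55022832, -0.16231284,  0.05953032]), np.float64(0.0016818093945860388)) knob (array([ 0.50902344, -0.11718484,  0.1098444 ]), np.float64(0.0011489610263004202))
jaw top face [ 0.56760994 -0.04819476] 0.05006277278013989 -0.019763570981278764
jaw top face [ 0.52745482 -0.05148646] 0.04819900695933958 0.020483105739953614
fig base [0.46739318 0.18779927 0.006     ] head [0.46546508 0.18804207 0.062     ] (array([0.46494257, 0.18892388, 0.05749026]), np.float64(0.00015858876598190684))
```

```bash
cat >> h.py <<'E'
yaw=1.605; ax=np.array([np.cos(yaw),np.sin(yaw)]); ay=np.array([-ax[1],ax[0]])
mid=np.array([.5497,-.0989]); nest=mid+.0798*ax; shaft=nest-.140*ax
def down(ang):  # tool x along world heading ang, z down
    x=np.array([np.cos(ang),np.sin(ang),0]); z=np.array([0,0,-1.])
    return R.from_matrix(np.c_[x,np.cross(z,x),z]).as_rotvec()
E
cat > pick.py <<'E'
from h import *
print("nest",nest,"shaft",shaft)
s=env.snapshot("top")
for z in(.02,.03,.04): 
    p=onz(s,(315+613/5-.4,208+117/5-.4),z)[:2]-shaft; print("flat angle",z,np.arctan2(p@ay,p@ax),np.linalg.norm(p))
rots=[down(yaw),down(yaw+np.pi)]
js=[env.ik([.466,.188,.10],r) for r in rots]; print(js)
rot=min([(abs(j[5]),i) for i,j in enumerate(js) if j is not None])[1]; print("rot",rot); rot=rots[rot]
env.command_gripper(.6,30)
env.move_to([.466,.188,.12],rot)
env.move_straight([.466,.188,.018],feed=.08,f_stop=5)
print(env.sense()["position"])
env.command_gripper(0,30)
st=env.sense(); print(st["gripper_width"],st["finger_force"],st["time"])
env.move_straight([.466,.188,.14])
q=env.snapshot("side"); cv2.imwrite("pics/s1.png",cv2.resize(q["color"][150:350,250:490,::-1],None,fx=3,fy=3))
E
python3 pick.py
```

```text
nest [ 0.54697108 -0.01914667] shaft [ 0.55175866 -0.15906479]
flat angle 0.02 -2.2209012006775657 0.03407750304747271
flat angle 0.03 -2.144471537360758 0.032058719179336864
flat angle 0.04 -2.058353040228269 0.030251527960303986
[array([ 0.70709664,  0.32184455, -0.4653549 ,  0.        , -0.78359688,
        2.46869968]), array([ 0.70709664,  0.32184455, -0.4653549 ,  0.        , -0.78359688,
       -0.67289297])]
rot 1
[0.46632917 0.18824076 0.0184892 ]
0.20504515070922985 29.21438902616501 5.3
```

View pics/s1.png

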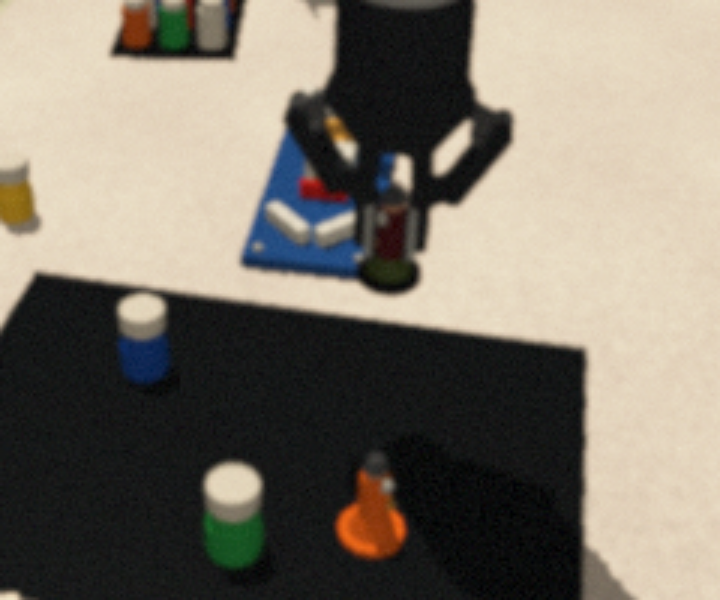

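The figure is held upright between the pads, at crop (390,235). Next I'll place it 4.5 mm short of the nest.

```bash
cat > place.py <<'E'
from h import *
p=nest-.0045*ax; rot=down(yaw+np.pi)
env.move_to([*p,.14],rot)
print(env.ik([*p,.05],rot)[5])
env.move_straight([*p,.050],feed=.12)
print("contact",env.move_straight([*p,.027],feed=.02,f_stop=3),env.sense()["position"])
w=env.sense()["gripper_width"]
env.command_gripper(.45); env.dwell(.2)
env.move_straight([*p,.16],feed=.12)
env.move_to([*(p+[-.1,-.25]),.25],rot); env.dwell(.2)
s=env.snapshot("top");q=env.snapshot("side")
a=cv2.resize(s["color"][208:288,315:475,::-1],None,fx=4.5,fy=4.5,interpolation=cv2.INTER_CUBIC)
b=cv2.resize(q["color"][160:250,325:395,::-1],None,fx=2.5,fy=2.5,interpolation=cv2.INTER_CUBIC)
m=np.zeros((600,800,3),np.uint8); m[:360,:720]=a; m[370:595,:175]=b; cv2.imwrite("pics/p1.png",m)
print("expect base centre px",(proj(s,[*p,.018])-[315,208])*4.5,env.sense()["time"])
E
python3 place.py
```

```text
-0.21871619279204024
contact True [ 0.54697374 -0.02368622  0.03041931]
expect base centre px [188.54485638 187.67077011] 12.2
```

View pics/p1.png

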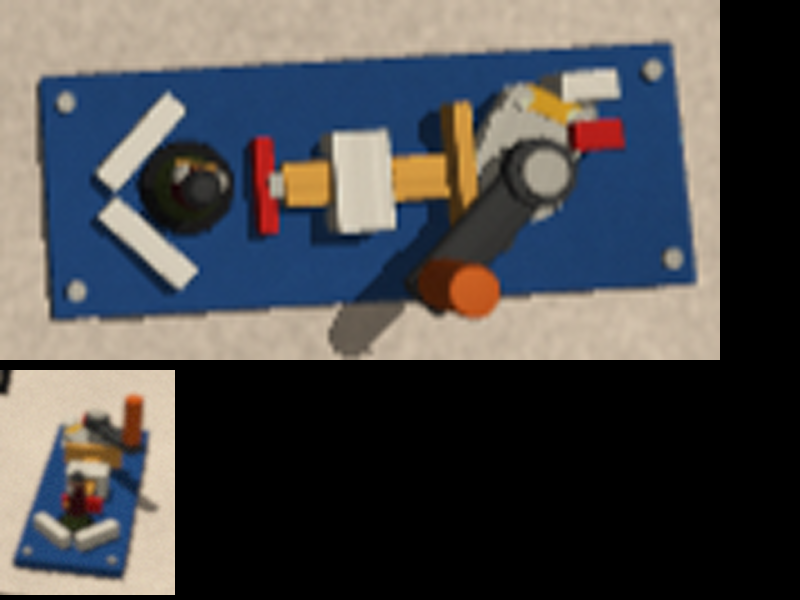

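The figure stands upright with its base at crop (188,187), exactly where expected, and the jaw is open. Next I'll push the knob with shut fingers, after checking the whole arc with IK.

```bash
cat >> h.py <<'E'
def pose(a,flip,z=.072,back=.021):
    r=np.cos(a)*ax+np.sin(a)*ay; t=-np.sin(a)*ax+np.cos(a)*ay
    return [*(shaft+.060*r-back*t),z], down(yaw+a+np.pi/2+flip*np.pi), t
E
cat > crank.py <<'E'
from h import *
best=None
for f in(0,1):
    js=[env.ik(*pose(a,f)[:2]) for a in np.arange(.4,3.0,.2)]
    j6=[None if j is None else round(float(j[5]),2) for j in js]; print(f,j6)
    if None not in j6 and np.abs(np.diff(j6)).max()<.6: best=f if best is None else best
print("flip",best)
if best is None: raise SystemExit
env.command_gripper(0)
p,r,t=pose(.45,best,z=.15); env.move_to(p,r)
print("hit down:",env.move_straight(pose(.45,best)[0],feed=.08,f_stop=4))
env.dwell(.2); f0=np.array(env.sense()["ft_force"])
a=.45; seen=0; low=0; log=[]; step=.06
while a<3.0:
    a+=step; p,r,t=pose(a,best)
    hit=env.move_straight(p,r,feed=.05,f_stop=13)
    d=env.sense(); F=-(np.array(d["ft_force"])-f0)[:2]@t
    log.append((round(a,2),round(float(F),1)))
    seen=max(seen,F)
    if F>2.5: step=.03
    low=low+1 if seen>2.5 and F<.6 else 0
    if hit or low>=4: break
print(log,"hit",hit,d["time"])
q=env.snapshot("side"); cv2.imwrite("pics/k1.png",cv2.resize(q["color"][130:260,300:430,::-1],None,fx=4,fy=4))
E
python3 crank.py
```

```text
0 [-1.26, -1.05, -0.85, -0.63, -0.42, -0.2, 0.03, 0.25, 0.48, 0.7, 0.93, 1.14, 1.36]
1 [1.89, 2.09, 2.3, 2.51, 2.72, 2.94, None, -2.89, -2.66, -2.44, -2.22, -2.0, -1.78]
flip 0
hit down: False
[(0.51, -0.4), (0.57, 0.8), (0.63, 0.0), (0.69, 0.3), (0.75, 0.1), (0.81, -0.1), (0.87, 0.6), (0.93, 1.2), (0.99, 0.0), (1.05, -0.1), (1.11, 1.3), (1.17, 1.3), (1.23, 1.2), (1.29, 0.6), (1.35, 0.8), (1.41, 3.6), (1.44, 4.9), (1.47, 5.6), (1.5, 5.4), (1.53, 5.5), (1.56, 6.1), (1.59, 6.1), (1.62, 5.2), (1.65, 5.5), (1.68, 6.3), (1.71, 5.9), (1.74, 5.4), (1.77, 5.3), (1.8, 6.1), (1.83, 4.8), (1.86, 6.4), (1.89, 5.8), (1.92, 6.3), (1.95, 7.6), (1.98, 5.9), (2.01, 6.8), (2.04, 6.4), (2.07, 6.5), (2.1, 6.8), (2.13, 6.2), (2.16, 5.5), (2.19, 5.4), (2.22, 5.5), (2.25, 4.8), (2.28, 5.2), (2.31, 4.6), (2.34, 3.8), (2.37, 2.8), (2.4, 1.7), (2.43, 1.6), (2.46, 1.0), (2.49, 0.2), (2.52, 0.9), (2.55, 1.2), (2.58, -0.3), (2.61, 0.7), (2.64, 0.8), (2.67, 0.2), (2.7, 0.8), (2.73, 0.0), (2.76, 0.9), (2.79, 1.8), (2.82, 3.7), (2.85, 4.0), (2.88, 5.9), (2.91, 4.8), (2.94, 6.0), (2.97, 6.5), (3.0, 9.9), (3.03, 12.1)] hit False 32.8
```

The force faded at about 2.45 rad (the hump). Noise on the force hid that, so the finger caught up with the knob in the flat at about 2.8 rad, and the force reached 12 N. I'll back off straight away and look.

```bash
cat > back.py <<'E'
from h import *
for a in(2.9,2.75,2.6):
    p,r,t=pose(a,0); env.move_straight(p,r,feed=.05)
env.move_straight(pose(2.6,0,z=.17)[0],feed=.12)
env.move_to([.42,-.33,.27],r); env.dwell(.3)
s=env.snapshot("top");q=env.snapshot("side")
a=cv2.resize(s["color"][208:288,315:475,::-1],None,fx=4.5,fy=4.5,interpolation=cv2.INTER_CUBIC)
b=cv2.resize(q["color"][160:250,325:395,::-1],None,fx=2.5,fy=2.5,interpolation=cv2.INTER_CUBIC)
m=np.zeros((600,800,3),np.uint8); m[:360,:720]=a; m[370:595,:175]=b; cv2.imwrite("pics/p2.png",m)
print("nest px",(proj(s,[*nest,.018])-[315,208])*4.5,"stop, flat:",[((proj(s,[*(shaft+x*ax),.03])-[315,208])*4.5).round() for x in (0,.03)],env.sense()["time"])
for c in(2.45,2.6,2.8,2.9,3.0):
    r=np.cos(c)*ax+np.sin(c)*ay; print(c,((proj(s,[*(shaft+.06*r),.111])-[315,208])*4.5).round())
E
python3 back.py
```

```text
nest px [177.99374245 188.25154559] stop, flat: [array([515., 170.]), array([443., 174.])] 35.975
2.45 [715. 268.]
2.6 [727. 247.]
2.8 [738. 217.]
2.9 [741. 201.]
3.0 [742. 185.]
```

View pics/p2.png

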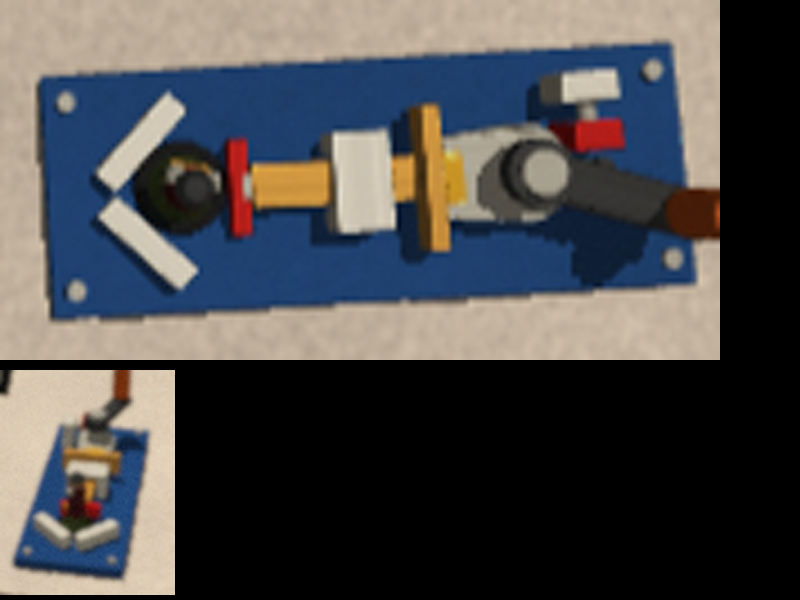

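The yellow flat now faces the nest with the brass follower resting on it, at crop (450,178). The jaw presses the figure into the vee at (180,188), within about 1 mm of the nest. The figure is upright and the robot is clear.

```bash
python3 -c "
from cell import env
print(env.finish_job())"
```

```text
the job is handed in; nothing more can be done
None
```

I handed the job in with the figure upright and locked in the vee and the follower in the flat; on the way the finger pushed on past the flat to about 12 N and probably touched the stop block, below the 17 N that counts as forced, and no verdict came back.

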